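# Share the sauce bottles out evenly on the buffet balance

## Robot

A 7-joint arm with a two-finger parallel gripper is mounted at the origin on the work surface. World frame = base frame: x ahead of the robot, y to its left, z up, the work surface at z = 0. Lengths are in mm, angles in rad, forces in N, time in s.
With the tool pointing down it reaches from about 425 to 825 mm from the base axis. Payload 3.6 kg.
Tool frame: the origin (TCP) lies where the fingers leave the gripper's body, on its centre line; the fingertips stand 84 mm ahead of it and the grasp point (between the pads) lies 65 mm ahead of it (ctrl.hold_point_z is the distance from the TCP to the grasp point, in mm); z points along the fingers, y is the line along which they close (so a half turn about z gives the same grasp; the last joint's range is limited). The gripper opens to 93 mm and grips with 3 to 60 N. Pads are 15 mm wide; open, the fingers measure 128 mm over their backs; the gripper's body (75 mm by 188 mm) begins 65 mm behind the grasp point.
Start: joints at [-1.157, 0.615, -0.013, 1.423, 0.008, 1.103, -0.04], TCP at [277.299, 587.855, 302.74] pointing down, gripper open.
Joint ranges: [-3.12, 3.12], [-0.3, 2.06], [-1.34, 1.32], [0.26, 2.42], [-1.36, 4.5], [0.01, 1.98], [-2.84, 2.84]. Speed limits (rad/s): [2.79, 2.79, 3.14, 3.14, 3.14, 3.14, 3.14].

## Interface

Orientations are given as a unit quaternion [x, y, z, w].
In Python, from station import ctrl, viewer, models gives the robot as it stands.
- The arm moves only by the shell command python3 -m handwheel 'ROWS' [FORCE]. ROWS is JSON, a list of rows, each an object of numbers: "tx", "ty", "tz": the shift along the tool's x, y, z in units of 0.25 m (1.0 is 0.25 m); "wx", "wy", "wz": the turn, a rotation vector about the tool's x, y, z in units of pi/2 rad (1.0 is pi/2 rad); "claw": the gripper's target within -1 to 1 (shut at 1, half-way at 0, fully open at -1). In form: [{"tx": .., "ty": .., "tz": .., "wx": .., "wy": .., "wz": .., "claw": ..}, ...]. A call has 1 to 10 rows; each row shifts and turns the commanded pose from where the row before left it, along the tool's axes as they then stand; what a row does not reach is not made up. A row lasts 1/8 s, in which the tool goes at most 62.5 mm and 10.7 degrees, less where a joint would pass 70% of its speed; a pose out of reach is approached as far as the arm can. A call with a number of a shift or a turn outside -1 to 1 is refused whole. A call with a gripper value outside its range is refused whole. The fingers move at their own pace and stop on an object; FORCE is the grip in N (left out, the last holds). Time passes only in rows, so rows that do not move let the fingers close. It gives the time, the measured TCP pose, the force, the opening and the grip force at its end, in the units of the state.
- ctrl.observe(): the state, without advancing time (a new reading comes with each control period).
- viewer.snapshot(name): name is "scene" or "top" or "wrist"; returns the picture (400x640x3 uint8, red, green, blue); there is no depth.
- viewer.camera_model(name): a dict with "camera_matrix" (3x3 intrinsics, pixels), "k1" (the pictures are not rectified: a ray, as slopes to the right and down, at radius r is drawn at 1 + k1 r^2 times it, then the intrinsics apply), "pose" (4x4, takes a point from camera to world coordinates). Camera axes: x right, y down, z forward; pixel columns grow to the right and rows downward; lengths in mm; the calibration is good to about 2 mm. A picture is of the moment at which its call begins: read the wrist's pose just before it. camera_model takes no time and is no camera call; for the wrist camera it gives the pose at the moment of the call.
- ctrl.finish_job(): hands the job in; it is judged then, once.
Trained networks look in the newest picture that a camera, given by its name, has taken for a name from the list of things; names that differ only in an ending like _2 or _b are one class to them, and where a whole thing is asked for, a point or a joint stands for the part that bears it (a point fixed in the world has none). Each returns a list of dicts, best first, with "confidence" (0 to 1); they miss things now and then, are a little off and sometimes report something else, mostly with a low value. They report only what shows in the picture. A call takes as long as a camera call. They do not tell look-alikes from the thing itself.
- models.search_frame(camera, name): "rect" ([left, top, width, height] in pixels, round what is visible of it).
- models.trace(camera, name): "pixels" (400x640 bool, what is visible of it) and "rect" ([left, top, width, height] in pixels, round what is visible of it).
- models.pinpoint(camera, name): "uv" ([column, row] in pixels: a listed point, or the origin of a listed thing).
The state is a dict: "clock": time; "qpos": joint angles; "qvel": joint speeds; "joint_efforts": joint torques, N m; "tcp_pos": TCP position; "orientation": TCP orientation; "wrist_force": force on the tool from outside, world axes, zero at the start; "ft_torque": the same for the moment, N m; "finger_gap": finger opening in mm; "grip_force": force on a finger pad.
Only numpy, scipy, OpenCV 4.12 (cv2) and the standard library are available. Lean on these libraries where they do the work, as an engineer would, in place of code of your own. Each camera call takes 0.05 s, during which the arm holds its last target. There are 200 camera calls.

## Task

Share the four red sauce bottles and the amber jar out by weight on the two-pan balance: add the bottle that leans in the sloping wooden rack, and move bottles from pan to pan, until all five stand upright in the pans and the two pans sit level. Set the bottles down gently, knock nothing over and leave the other things on the table where they are.

Things in the scene. Friction and masses are not known exactly. Their poses are not given: they have to be found in the camera images.
- scale: Two-pan counter balance, fixed to the table: grey base 160 x 400 x 30 mm; origin under its centre on the table, x axis across it away from the robot, y axis along it towards its left pan, z up. It carries the two square steel pans side by side.
- pan_left (a joint): Height of the left pan above its level position, m: 0 = level, positive = left pan high, stops at -0.010 and +0.010. The linked right pan moves equally the other way; both stay horizontal. Damped and sprung: a surplus of 150 g on one pan sinks it about 6 mm; from about 250 g it rests on its stop. Settles in about 1 s.
- pan_left_floor (a point): Centre of the upper face of the left (+y) steel pan, 110 mm along the balance's y axis from its middle, 80 mm above the table when level. The flat floor is 170 mm (x) by 180 mm (y), with a rim 8 mm high. Room for four things in a 2 x 2 pattern 80 mm apart (40 mm each way from the centre). Axes as the balance's.
- pan_right_floor (a point): Centre of the upper face of the right (-y) steel pan, -110 mm along the balance's y axis from its middle, 80 mm above the table when level. The flat floor is 170 mm (x) by 180 mm (y), with a rim 8 mm high. Room for four things in a 2 x 2 pattern 80 mm apart (40 mm each way from the centre). Axes as the balance's.
- bottle_a_center (a point): Red sauce bottle, about 150 g, 152 mm tall; body 50 mm diameter up to 100 mm, shoulder to 110 mm, then a straight white cap, 28 mm diameter, 42 mm long, up to the top: grasp it there. Point on its axis half-way up (76 mm from foot and top), z axis from foot to cap. Starts upright in one of the pans; each pan starts with two things in it, which varies.
- bottle_a: The same bottle, origin at the centre of its foot.
- bottle_b_center (a point): Red sauce bottle, about 150 g, 152 mm tall; body 50 mm diameter up to 100 mm, shoulder to 110 mm, then a straight white cap, 28 mm diameter, 42 mm long, up to the top: grasp it there. Point on its axis half-way up (76 mm from foot and top), z axis from foot to cap. Starts upright in one of the pans; each pan starts with two things in it, which varies.
- bottle_b: The same bottle, origin at the centre of its foot.
- bottle_c_center (a point): Red sauce bottle, about 150 g, 152 mm tall; body 50 mm diameter up to 100 mm, shoulder to 110 mm, then a straight white cap, 28 mm diameter, 42 mm long, up to the top: grasp it there. Point on its axis half-way up (76 mm from foot and top), z axis from foot to cap. Starts upright in one of the pans; each pan starts with two things in it, which varies.
- bottle_c: The same bottle, origin at the centre of its foot.
- bottle_d_center (a point): Red sauce bottle, about 150 g, 152 mm tall; body 50 mm diameter up to 100 mm, shoulder to 110 mm, then a straight white cap, 28 mm diameter, 42 mm long, up to the top: grasp it there. Point on its axis half-way up (76 mm from foot and top), z axis from foot to cap. It starts in the wooden rack, leaning 34 degrees from upright with its cap towards the robot.
- bottle_d: The same bottle, origin at the centre of its foot.
- jar_center (a point): Amber glass jar with a brass lid, about 600 g (as heavy as four bottles), 86 mm diameter, 108 mm tall, standing in one of the pans with one bottle. Too wide to grasp and need not be moved. This point is on its axis half-way up.
- jar: The same jar, origin at the centre of its foot.
- rack: Fixed sloping wooden rack for one bottle: foot board 160 x 100 mm, a back board under the bottle reaching 85 mm along it, side cheeks 78 mm apart over their outsides reaching 45 mm along it. Origin under it on the table, z up; the bottle's foot centre is at x +30 mm, 30 mm up, its cap leans to -x. The bottle comes out along its own axis.
- tumbler1: Glass tumbler 72 mm wide and 85 mm tall, standing in front on the left; origin under its centre. Bystander.
- tumbler2: Glass tumbler 72 mm wide and 85 mm tall, standing behind the left side of the balance; origin under its centre. Bystander.
- oil: Green glass oil bottle, 60 mm diameter, 170 mm tall, standing at the back left; origin under its centre. Bystander.
- spoon: Steel serving spoon 200 mm long, lying on a thin black rest in front on the right; bystander.
- sauce_bowl: White bowl 110 mm wide and 50 mm tall, at the right of the balance; origin under its centre. Bystander.
Not all that is in view belongs to the job. What is shaped like the bottle_a but blue is not meant.

How it is judged (in metres and radians):
At the end, for the whole second after the job is handed in: All four red bottles and the jar stand upright (within 4.5 degrees) and at rest on the floor of either pan, and the left pan is within 3 mm of its level position, not moving (angle between each of bottle_a_center, bottle_b_center, bottle_c_center, bottle_d_center, jar_center's own z axis and vertical below 0.08 rad and linear speed of each of bottle_a, bottle_b, bottle_c, bottle_d, jar below 0.02 m/s and ((x of bottle_a_center in the frame of pan_left_floor between -0.085 and 0.085 m and y of bottle_a_center in the frame of pan_left_floor between -0.09 and 0.09 m and z of bottle_a_center in the frame of pan_left_floor between 0.07 and 0.082 m) or (x of bottle_a_center in the frame of pan_right_floor between -0.085 and 0.085 m and y of bottle_a_center in the frame of pan_right_floor between -0.09 and 0.09 m and z of bottle_a_center in the frame of pan_right_floor between 0.07 and 0.082 m)) and ((x of bottle_b_center in the frame of pan_left_floor between -0.085 and 0.085 m and y of bottle_b_center in the frame of pan_left_floor between -0.09 and 0.09 m and z of bottle_b_center in the frame of pan_left_floor between 0.07 and 0.082 m) or (x of bottle_b_center in the frame of pan_right_floor between -0.085 and 0.085 m and y of bottle_b_center in the frame of pan_right_floor between -0.09 and 0.09 m and z of bottle_b_center in the frame of pan_right_floor between 0.07 and 0.082 m)) and ((x of bottle_c_center in the frame of pan_left_floor between -0.085 and 0.085 m and y of bottle_c_center in the frame of pan_left_floor between -0.09 and 0.09 m and z of bottle_c_center in the frame of pan_left_floor between 0.07 and 0.082 m) or (x of bottle_c_center in the frame of pan_right_floor between -0.085 and 0.085 m and y of bottle_c_center in the frame of pan_right_floor between -0.09 and 0.09 m and z of bottle_c_center in the frame of pan_right_floor between 0.07 and 0.082 m)) and ((x of bottle_d_center in the frame of pan_left_floor between -0.085 and 0.085 m and y of bottle_d_center in the frame of pan_left_floor between -0.09 and 0.09 m and z of bottle_d_center in the frame of pan_left_floor between 0.07 and 0.082 m) or (x of bottle_d_center in the frame of pan_right_floor between -0.085 and 0.085 m and y of bottle_d_center in the frame of pan_right_floor between -0.09 and 0.09 m and z of bottle_d_center in the frame of pan_right_floor between 0.07 and 0.082 m)) and ((x of jar_center in the frame of pan_left_floor between -0.085 and 0.085 m and y of jar_center in the frame of pan_left_floor between -0.09 and 0.09 m and z of jar_center in the frame of pan_left_floor between 0.048 and 0.06 m) or (x of jar_center in the frame of pan_right_floor between -0.085 and 0.085 m and y of jar_center in the frame of pan_right_floor between -0.09 and 0.09 m and z of jar_center in the frame of pan_right_floor between 0.048 and 0.06 m)) and value of joint pan_left between -0.003 and 0.003 m and velocity of joint pan_left between -0.005 and 0.005 m/s); the robot touches nothing.
It fails at once if a bystander (tumblers, oil bottle, spoon, bowl) is pushed more than 30 mm from where it stood (distance of any of tumbler1, tumbler2, oil, spoon, sauce_bowl from where it was at the start of the episode above 0.03 m).
It fails at once if a tumbler, the oil bottle or the bowl is knocked over (angle between any of tumbler1, tumbler2, oil, sauce_bowl's own z axis and vertical above 0.5 rad).
It fails at once if a red bottle or the jar is knocked over (more than 63 degrees from upright) (angle between any of bottle_a, bottle_b, bottle_c, bottle_d, jar's own z axis and vertical above 1.1 rad).
It fails at once if a red bottle is slammed or pressed onto the balance with more than 30 N (contact force between any of bottle_a, bottle_b, bottle_c, bottle_d and scale above 30 N).
It fails at once if a red bottle is dropped: it is in free fall with its centre over 190 mm above the table (25 mm or more above where it would stand in a pan) ((height (world z) of bottle_a_center above 0.19 m and contact force between bottle_a and anything else below 0.02 N) or (height (world z) of bottle_b_center above 0.19 m and contact force between bottle_b and anything else below 0.02 N) or (height (world z) of bottle_c_center above 0.19 m and contact force between bottle_c and anything else below 0.02 N) or (height (world z) of bottle_d_center above 0.19 m and contact force between bottle_d and anything else below 0.02 N)).
It also fails if it takes over 69 s, if anything falls off the work surface, if the arm or the gripper's body presses on something with over 40 N, if the wrist force passes 120 N, or if a joint passes its speed limit or range.

## Working session

There is one attempt and no reset: what is moved stays moved. The work goes in short steps, Python scripts to look and compute and a shell command to move; the robot and the scene stay as the last step left them, time stands still between calls to the robot, and variables do not carry over. Pictures are saved under pics/ and viewed, at most 10 in all, crops included, and the job is handed in when it is done.

```bash
mkdir -p pics; ls; cat > h.py <<'E'
import numpy as np, cv2
from station import ctrl, viewer, models
def snap(c,f=None):
    im=viewer.snapshot(c)
    if f: cv2.imwrite('pics/'+f,cv2.cvtColor(im,cv2.COLOR_RGB2BGR))
    return im
def ray(c,uv):
    m=viewer.camera_model(c); K=np.array(m['camera_matrix']);P=np.array(m['pose'])
    d=np.linalg.inv(K)@[uv[0],uv[1],1.]; s=d[:2].copy(); u=s.copy()
    for _ in range(30): u=s/(1+m['k1']*(u@u))
    return P[:3,3],P[:3,:3]@np.array([u[0],u[1],1.])
def at_z(c,uv,z):
    o,d=ray(c,uv); return o+d*(z-o[2])/d[2]
def proj(c,X):
    m=viewer.camera_model(c); K=np.array(m['camera_matrix']);P=np.array(m['pose'])
    p=P[:3,:3].T@(np.array(X)-P[:3,3]); s=p[:2]/p[2]; s=s*(1+m['k1']*(s@s))
    return (K@[s[0],s[1],1])[:2]
E
python3 - <<'E'
from h import *
np.set_printoptions(precision=1,suppress=True)
for c in('top','scene'):
    snap(c,c+'.png'); print(c,np.array(viewer.camera_model(c)['pose']))
    for n in('scale','bottle_a_center','bottle_a','jar_center','rack','pan_left_floor','pan_right_floor'):
        for r in models.pinpoint(c,n): print(n,np.round(r['uv']),round(r['confidence'],2))
print(ctrl.observe())
E
```

```text
pics
top [[   0.    -1.     0.1  331.2]
 [  -1.    -0.    -0.   -50.3]
 [   0.    -0.1   -1.  1367.9]
 [   0.     0.     0.     1. ]]
scale [349. 184.] 0.85
bottle_a_center [433. 257.] 0.58
bottle_a_center [404. 195.] 0.56
bottle_a [399. 202.] 0.94
bottle_a [371. 173.] 0.94
bottle_a [431. 260.] 0.78
bottle_a [297. 195.] 0.73
bottle_a [202. 190.] 0.71
jar_center [328. 165.] 0.58
jar_center [202. 205.] 0.37
rack [203. 206.] 0.7
pan_left_floor [312. 182.] 0.78
pan_right_floor [388. 184.] 0.94
pan_right_floor [237. 232.] 0.45
scene [[  -0.8    0.4   -0.5 1109.9]
 [   0.6    0.5   -0.6  699.6]
 [  -0.    -0.8   -0.6  917.5]
 [   0.     0.     0.     1. ]]
scale [297. 224.] 0.96
bottle_a_center [308. 150.] 0.97
bottle_a_center [282. 155.] 0.59
bottle_a_center [366. 336.] 0.28
bottle_a [281. 174.] 0.96
bottle_a [276. 198.] 0.95
bottle_a [401. 299.] 0.95
bottle_a [307. 164.] 0.83
bottle_a [330. 229.] 0.74
jar_center [297. 208.] 0.75
jar_center [283. 175.] 0.73
rack [411. 302.] 0.85
pan_left_floor [316. 227.] 0.77
pan_left_floor [243. 186.] 0.4
pan_right_floor [278. 183.] 0.62
{'clock': 0.8, 'qpos': array([-1.2,  0.6, -0. ,  1.4,  0. ,  1.1, -0. ]), 'qvel': array([-0.,  0., -0., -0.,  0., -0., -0.]), 'joint_efforts': array([ -0. , -45.9,   0.2, -16.6,  -0.1,   0. ,   0. ]), 'tcp_pos': array([277.3, 587.8, 302.8]), 'orientation': array([ 0.2,  1. ,  0. , -0. ]), 'wrist_force': array([ 0.1, -0.2,  0.9]), 'ft_torque': array([ 0., -0., -0.]), 'grip_force': 0.0, 'finger_gap': 92.75981614674788}
```

```bash
python3 - <<'E'
import cv2
a=cv2.imread('pics/top.png');b=cv2.imread('pics/scene.png')
cv2.imwrite('pics/t2.png',cv2.resize(a[90:330,160:500],None,fx=2.3,fy=2.3,interpolation=cv2.INTER_CUBIC))
cv2.imwrite('pics/s2.png',cv2.resize(b[90:370,180:500],None,fx=2.1,fy=2.1,interpolation=cv2.INTER_CUBIC))
E
```

```text
(no output)
```

View pics/t2.png

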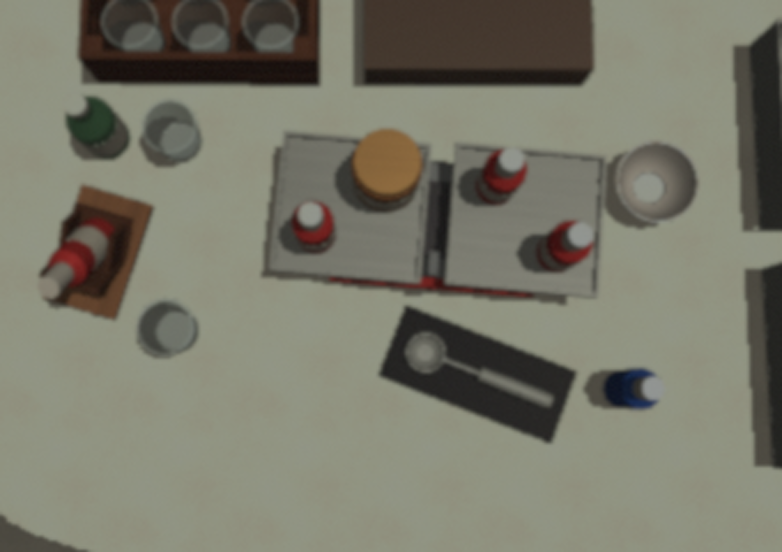

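View pics/s2.png

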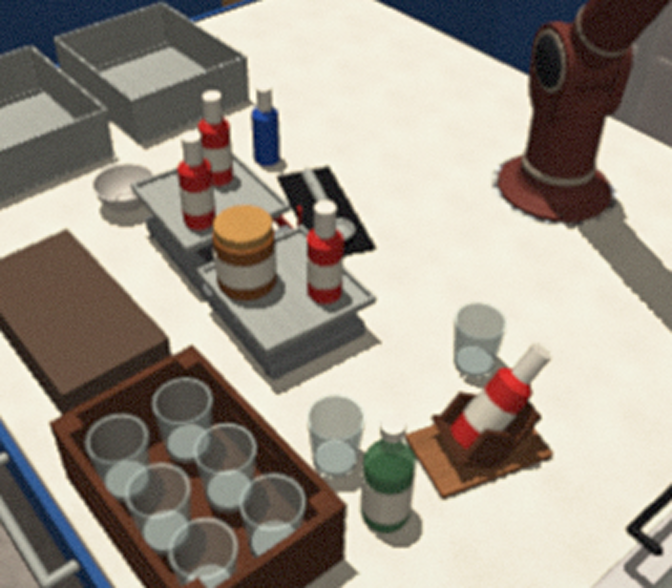

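The top view (full-frame pixels) has five bottle-shaped things. The candidates are:
- the rack bottle, cap at about (182,213)
- the left-pan bottle at (295,184), with the jar at (328,165)
- the right-pan bottles at (382,160) and (411,193)
- a blue one at (435,259)

The four red ones fit the description. The blue one is the decoy, and the enlarged crop above confirms this. The jar weighs as much as four bottles, so it should stand alone on the left with all four bottles on the right.

```bash
cat >> h.py <<'E'
def caps(c):
    "white cap blobs adjacent to red in camera c's newest image"
    im=viewer.snapshot(c); hsv=cv2.cvtColor(im,cv2.COLOR_RGB2HSV)
    w=((hsv[...,1]<45)&(hsv[...,2]>165)).astype(np.uint8)
    return im,hsv,w
def tri(uvt,uvs):
    (o1,d1),(o2,d2)=ray('top',uvt),ray('scene',uvs)
    d1/=np.linalg.norm(d1);d2/=np.linalg.norm(d2)
    t=np.linalg.lstsq(np.c_[d1,-d2],o2-o1,rcond=None)[0]
    a,b=o1+d1*t[0],o2+d2*t[1]; return (a+b)/2,np.linalg.norm(a-b)
E
python3 - <<'E'
from h import *
np.set_printoptions(precision=1,suppress=True)
T=cv2.imread('pics/top.png');S=cv2.imread('pics/scene.png')
out={}
for c,I,pts in(('top',T,{'L':(295,183),'R1':(382,160),'R2':(411,193),'D':(183,214)}),('scene',S,{'L':(334,193),'R1':(271,161),'R2':(281,140),'D':(435,262)})):
    for n,(u,v) in pts.items():
        cr=I[v-11:v+12,u-11:u+12]; h=cv2.cvtColor(cr,cv2.COLOR_BGR2HSV)
        if n=='L' and 0: print(h[...,1],h[...,2])
        mid=cr[10:13,10:13].reshape(-1,3).mean(0)
        w=(np.linalg.norm(cr.astype(float)-mid,axis=2)<38).astype(np.uint8)
        k,l,st,ce=cv2.connectedComponentsWithStats(w,connectivity=4); i=l[11,11]
        out[c,n]=ce[i]+[u-11,v-11]; print(c,n,mid,st[i],out[c,n])
for n in('L','R1','R2','D'):
    print(n,*tri(out['top',n],out['scene',n]), [at_z('top',out['top',n],z) for z in(220,235)])
# pans, rack: corners
for n in('pan_left_floor','pan_right_floor','rack','jar','tumbler1','tumbler2','oil','scale'):
    snap('top') if n=='pan_left_floor' else 0
    for r in models.trace('top',n)[:1]:
        b=cv2.boxPoints(cv2.minAreaRect(np.argwhere(r['pixels'])[:,::-1].astype(np.float32)))
        z={'pan_left_floor':78,'pan_right_floor':98,'scale':60}.get(n,10)
        q=np.array([at_z('top',p,z) for p in b]); print(n,r['rect'],q[:,:2].mean(0),q[:,:2].tolist() if n[0] in 'prs' else '')
E
```

```text
top L [139.8 149.  145.3] [ 6  6 10 10 71] [294.5 182.5]
top R1 [141.6 148.4 145.2] [  0   0  23  15 198] [382.7 154. ]
top R2 [144.2 148.9 145.1] [ 8  4 10 11 86] [412.7 191.1]
top D [112.2 126.4 131.6] [  0   0  23  23 275] [178.5 215.1]
scene L [113.8 125.8 132.3] [  7  10  16  11 103] [335.6 196.6]
scene R1 [105.6 117.3 123.4] [  7   7  16  15 128] [274.3 163.2]
scene R2 [104.7 116.6 122.3] [  7   8  16  12 105] [282.4 142.9]
scene D [150.8 167.1 175.8] [ 1  7 17 13 64] [432.5 264.2]
L [534.7  14.3 197.6] 6.798734223143849 [array([533.2,  10.8, 220. ]), array([530.6,  10. , 235. ])]
R1 [ 598.3 -209.8  221.2] 27.23971648046429 [array([ 609.4, -219.1,  220. ]), array([ 605.8, -216.9,  235. ])]
R2 [ 506.8 -290.9  215.4] 14.051131079356413 [array([ 511.6, -294.8,  220. ]), array([ 509.2, -291.6,  235. ])]
D [461.6 324.3 136.7] 17.104752060950847 [array([447.8, 305.3, 220. ]), array([446.3, 300.6, 235. ])]
pan_left_floor [276.1, 149.4, 72.3, 66.4] [566.6 -31.9] [[484.41896630523, 69.66637798320065], [664.91678255466, 57.119924512355176], [648.5103012583726, -135.35893522897558], [468.
[... 182 characters left out ...]
 [635.7640871444501, -363.6151694169539], [446.84000889198506, -345.826851988639]]
rack [175.8, 173.0, 52.0, 55.1] [520.  307.9] [[460.57217524400824, 384.27646356195964], [615.6609898796562, 340.8960287042238], [578.973084547408, 230.5335525818805], [424.95833581958914, 275.69537632654203]]
jar [310.1, 147.6, 32.7, 33.1] [627.  -76.1] 
tumbler1 [219.5, 217.1, 26.6, 27.2] [418.6 207.8] 
tumbler2 [219.5, 217.1, 26.6, 27.2] [418.6 207.8] 
oil [186.8, 131.6, 28.7, 27.0] [690.9 312.8] 
scale [275.9, 144.6, 148.6, 75.0] [ 558.8 -143.8] [[474.5483215874385, 74.93859276748609], [670.2640188668811, 65.5132083931496], [642.6991959212887, -367.35073813662154], [447.7043480262923, -348.48124101185005]]
```

```bash
cat >> h.py <<'E'
from scipy.spatial.transform import Rotation as R
HZ=ctrl.hold_point_z
def toolR(zdir,yhint):
    z=np.array(zdir,float);z/=np.linalg.norm(z);y=np.array(yhint,float);y-=z*(y@z);y/=np.linalg.norm(y)
    return np.c_[np.cross(y,z),y,z]
def plan(grasp,Rt):
    "rows: turn first (rotvec units) then shift in the new tool axes, so that the grasp point lands at grasp"
    s=ctrl.observe();Rc=R.from_quat(s['orientation']).as_matrix();p=np.array(s['tcp_pos'])
    rv=R.from_matrix(Rc.T@Rt).as_rotvec(); t=np.array(grasp)-Rt[:,2]*HZ
    np.set_printoptions(precision=4,suppress=True)
    print('turn total',rv/(np.pi/2),'deg',np.degrees(np.linalg.norm(rv)),'| shift units',Rt.T@(t-p)/250,'| world mm',t-p)
AX=np.array([-.538,.151,.829])
E
python3 - <<'E'
from h import *
s=ctrl.observe();Rc=R.from_quat(s['orientation']).as_matrix();p=s['tcp_pos']
P=np.array(viewer.camera_model('wrist')['pose']);np.set_printoptions(precision=3,suppress=True)
print(Rc); print('cam in tool',Rc.T@(P[:3,3]-p),'\n',Rc.T@P[:3,:3])
cap=np.array([549,300,30])+AX*131
for y in((.27,.963,0),(-.27,-.963,0)): plan(cap+AX*110,toolR(-AX,y))
E
```

```text
[[-0.904  0.427 -0.   ]
 [ 0.427  0.904 -0.   ]
 [ 0.    -0.    -1.   ]]
cam in tool [ 66.153  -1.441 -81.583] 
 [[ 0.    -0.971 -0.238]
 [ 1.     0.     0.   ]
 [-0.    -0.238  0.971]]
turn total [-0.0316 -0.3767 -0.1034] deg 35.2716080402519 | shift units [-0.5157 -0.815   0.4384] | world mm [ 106.8804 -241.5963  -18.7913]
turn total [-0.5545  0.0465  1.8147] deg 170.83084207384937 | shift units [0.5157 0.815  0.4384] | world mm [ 106.8804 -241.5963  -18.7913]
```

```bash
python3 -m handwheel '[{"wx":-0.008,"wy":-0.094,"wz":-0.026,"claw":-1},{"wx":-0.008,"wy":-0.094,"wz":-0.026,"claw":-1},{"wx":-0.008,"wy":-0.094,"wz":-0.026,"claw":-1},{"wx":-0.008,"wy":-0.094,"wz":-0.026,"claw":-1},{"tx":-0.103,"ty":-0.163,"tz":0.088,"claw":-1},{"tx":-0.103,"ty":-0.163,"tz":0.088,"claw":-1},{"tx":-0.103,"ty":-0.163,"tz":0.088,"claw":-1},{"tx":-0.103,"ty":-0.163,"tz":0.088,"claw":-1},{"tx":-0.103,"ty":-0.163,"tz":0.088,"claw":-1},{"claw":-1}]' 10
python3 - <<'E'
from h import *
snap('wrist','w1.png'); print(HZ)
cap=np.array([549,300,30])+AX*131
print(proj('wrist',[549,300,30]),proj('wrist',cap),proj('wrist',cap+AX*21))
plan(cap+AX*110,toolR(-AX,(.27,.963,0)))
for n in('bottle_d','bottle_d_center','rack'):
    for r in models.pinpoint('wrist',n): print(n,r)
E
```

```text
65.3
[218.76246656 436.98500405] [168.23678946 484.24744008] [156.39622728 495.31390009]
turn total [-0.0315 -0.3767 -0.1034] deg 35.27230980352819 | shift units [-0.5158 -0.815   0.4384] | world mm [ 106.9064 -241.605   -18.7825]invalid input
```

View pics/w1.png

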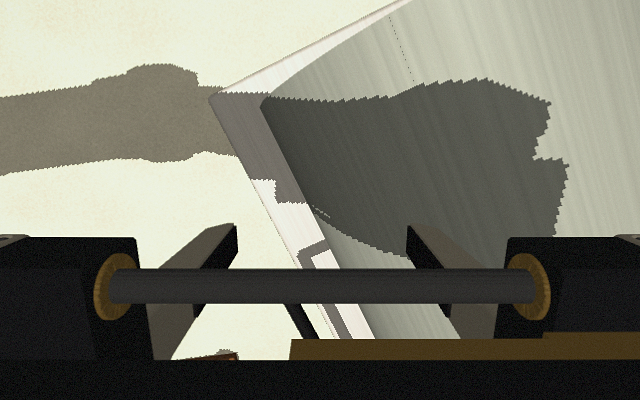

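The move was refused as invalid input, so the arm hasn't moved. The wrist picture shows only a tray edge. I'll retry with all keys given.

```bash
python3 -m handwheel '[{"tx":0,"ty":0,"tz":0,"wx":-0.008,"wy":-0.094,"wz":-0.026,"claw":-1},{"tx":0,"ty":0,"tz":0,"wx":-0.008,"wy":-0.094,"wz":-0.026,"claw":-1},{"tx":0,"ty":0,"tz":0,"wx":-0.008,"wy":-0.094,"wz":-0.026,"claw":-1},{"tx":0,"ty":0,"tz":0,"wx":-0.008,"wy":-0.094,"wz":-0.026,"claw":-1},{"tx":-0.103,"ty":-0.163,"tz":0.088,"wx":0,"wy":0,"wz":0,"claw":-1},{"tx":-0.103,"ty":-0.163,"tz":0.088,"wx":0,"wy":0,"wz":0,"claw":-1},{"tx":-0.103,"ty":-0.163,"tz":0.088,"wx":0,"wy":0,"wz":0,"claw":-1},{"tx":-0.103,"ty":-0.163,"tz":0.088,"wx":0,"wy":0,"wz":0,"claw":-1},{"tx":-0.103,"ty":-0.163,"tz":0.088,"wx":0,"wy":0,"wz":0,"claw":-1},{"tx":0,"ty":0,"tz":0,"wx":0,"wy":0,"wz":0,"claw":-1}]' 10
python3 - <<'E'
from h import *
snap('wrist','w2.png'); print(HZ)
cap=np.array([549,300,30])+AX*131
print(proj('wrist',[549,300,30]),proj('wrist',cap),proj('wrist',cap+AX*21))
plan(cap+AX*110,toolR(-AX,(.27,.963,0)))
for n in('bottle_d','bottle_d_center','rack'):
    for r in models.pinpoint('wrist',n): print(n,r)
E
```

```text
clock: 2.7
tcp_pos: [386.2, 341.0, 283.6]
orientation: [0.134, 0.947, -0.042, 0.289]
wrist_force: [-0.1, 0.9, 0.3]
finger_gap: 92.8
grip_force: 0.0
65.3
[323.67849185 171.30596669] [324.67715453 197.89929914] [324.93401632 204.74006673]
turn total [-0.0004 -0.0007 -0.0016] deg 0.1634583947407701 | shift units [ 0.004   0.0051 -0.0042] | world mm [-1.0226  1.6109  0.3209]
bottle_d {'uv': [102.5, 226.6], 'confidence': 0.87}
bottle_d {'uv': [319.8, 163.7], 'confidence': 0.61}
rack {'uv': [320.3, 128.8], 'confidence': 0.9}
rack {'uv': [100.8, 228.2], 'confidence': 0.55}
```

View pics/w2.png

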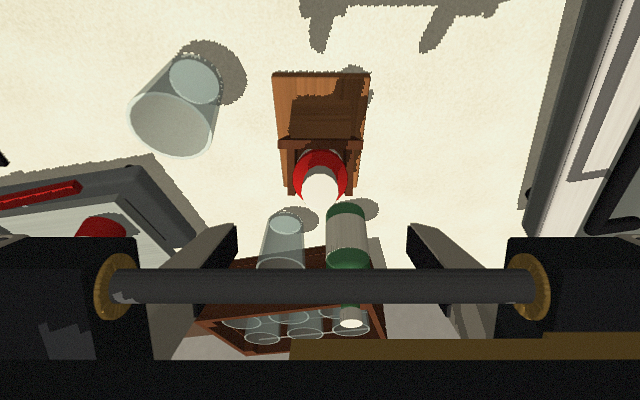

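```bash
python3 - <<'E'
from h import *
im=cv2.cvtColor(cv2.imread('pics/w2.png'),cv2.COLOR_BGR2HSV)
red=((im[...,0]<8)|(im[...,0]>172))&(im[...,1]>150)&(im[...,2]>60)
red[:140]=0;red[205:]=0;red[:,:280]=0;red[:,360:]=0
ys,xs=np.nonzero(red);print('red box',xs.min(),xs.max(),ys.min(),ys.max())
for v in range(158,206,4):print(v,'w',[ (int(a)) for a in np.nonzero((im[v,290:350,1]<40)&(im[v,290:350,2]>190))[0][[0,-1]]+290],end=' ')
f=np.array([549,300,30]);Y=np.array([.27,.963,0]);X=np.cross(Y,AX)
for s,r in((0,25),(100,25),(110,14),(152,14)):
    c=f+AX*s; print(s,proj('wrist',c),[proj('wrist',c+r*d).round(1) for d in(Y,-Y,X,-X)])
E
```

```text
red box 289 359 140 199Traceback (most recent call last):
  File "<stdin>", line 6, in <module>
IndexError: index 0 is out of bounds for axis 0 with size 0
```

```bash
python3 - <<'E'
from h import *
I=cv2.imread('pics/w2.png').astype(int)
b,g,r=I[...,0],I[...,1],I[...,2]
red=(r>110)&(g<50)&(b<60)
white=(I.min(2)>170)
for v in range(144,210,4):
    a=np.nonzero(red[v,280:360])[0]+280;w=np.nonzero(white[v,300:340])[0]+300
    print(v,'r',a[[0,-1]] if len(a) else '', 'w',w[[0,-1]] if len(w) else '')
f=np.array([549,300,30]);Y=np.array([.27,.963,0]);X=np.cross(Y,AX)
np.set_printoptions(precision=1,suppress=True)
for s,rr in((100,25),(110,14),(152,14)):
    c=f+AX*s; print(s,proj('wrist',c),[proj('wrist',c+rr*d).round(1) for d in(Y,-Y,X,-X)])
E
```

```text
144 r  w 
148 r  w 
152 r [319 321] w 
156 r [305 333] w 
160 r [300 335] w 
164 r [296 342] w 
168 r [295 344] w 
172 r [293 345] w 
176 r [293 346] w [311 328]
180 r [293 346] w [306 333]
184 r [293 346] w [303 336]
188 r [294 345] w [302 337]
192 r [296 343] w [301 337]
196 r [300 339] w [302 336]
200 r  w [300 339]
204 r  w [300 332]
208 r  w [309 328]
100 [319.8 191.4] [array([347. , 191.5]), array([292.6, 191.4]), array([319.7, 217.4]), array([319.8, 164.4])]
110 [319.8 194. ] [array([335.5, 194. ]), array([304., 194.]), array([319.7, 209.1]), array([319.8, 178.5])]
152 [319.7 206.9] [array([338.1, 206.9]), array([301.3, 206.9]), array([319.7, 224.4]), array([319.7, 189. ])]
```

The wrist view shows the rack bottle head-on: red shoulder centred at about (320,178), white cap top at about (320,191). That is 13 px above my prediction, so the foot is about 14 mm nearer the robot. This agrees with the earlier triangulation.

```bash
python3 - <<'E'
from h import *
f=np.array([535.5,303.8,30]);T=toolR(-AX,(.27,.963,0))
plan(f+AX*132+AX*50,T); plan(f+AX*132,T)
E
```

```text
turn total [ 0.0026 -0.001   0.0013] deg 0.2778837111326325 | shift units [ 0.0428 -0.0077  0.2043] | world mm [ 18.4194  -7.178  -48.3462]
turn total [ 0.0026 -0.001   0.0013] deg 0.2778837111326325 | shift units [ 0.0428 -0.0077  0.4043] | world mm [ 45.3194 -14.728  -89.7962]
```

```bash
python3 -m handwheel '[{"tx":0.043,"ty":-0.008,"tz":0.06,"wx":0,"wy":0,"wz":0,"claw":-1},{"tx":0,"ty":0,"tz":0.12,"wx":0,"wy":0,"wz":0,"claw":-1},{"tx":0,"ty":0,"tz":0.12,"wx":0,"wy":0,"wz":0,"claw":-1},{"tx":0,"ty":0,"tz":0.1,"wx":0,"wy":0,"wz":0,"claw":-1},{"tx":0,"ty":0,"tz":0,"wx":0,"wy":0,"wz":0,"claw":-1},{"tx":0,"ty":0,"tz":0,"wx":0,"wy":0,"wz":0,"claw":-1}]' 15
python3 - <<'E'
from h import *
snap('wrist','w3.png')
T=toolR(-AX,(.27,.963,0)); plan(np.array([535.5,303.8,30])+AX*132,T)
E
```

```text
clock: 3.65
tcp_pos: [428.7, 333.4, 194.6]
orientation: [0.129, 0.948, -0.039, 0.289]
wrist_force: [-0.2, 0.5, 0.7]
finger_gap: 93.3
grip_force: 0.0
turn total [ 0.0022 -0.0008  0.0009] deg 0.22747609701067625 | shift units [0.001  0.0022 0.0054] | world mm [ 0.6702  0.3715 -1.274 ]
```

View pics/w3.png

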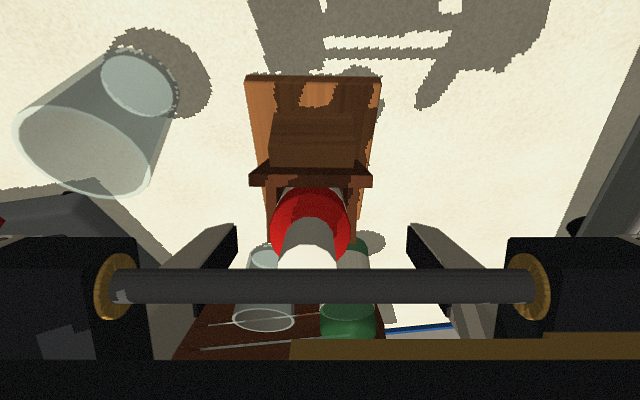

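```bash
python3 - <<'E'
from h import *
I=cv2.imread('pics/w3.png').astype(int)
b,g,r=I[...,0],I[...,1],I[...,2]
red=(r>110)&(g<50)&(b<60); red[:, :240]=0; red[:,380:]=0
ys,xs=np.nonzero(red); print(xs.min(),xs.max(),ys.min())
for v in (204,212,220,228,236): a=np.nonzero(red[v])[0]; print(v,a[[0,-1]])
T=ctrl.observe();Rc=R.from_quat(T['orientation']).as_matrix();p=np.array(T['tcp_pos'])
g0=p+Rc[:,2]*HZ # grasp
for dx in(0,5):
    c=g0+Rc[:,2]*32+Rc[:,0]*dx
    print(dx,[proj('wrist',c+25*d).round(1) for d in(Rc[:,1],-Rc[:,1],Rc[:,0],-Rc[:,0])])
E
```

```text
269 349 195
204 [282 329]
212 [274 343]
220 [271 347]
228 [269 349]
236 [270 349]
0 [array([365.9, 231.5]), array([281.2, 231.5]), array([323.6, 190.2]), array([323.5, 270.3])]
5 [array([366.2, 223.5]), array([280.9, 223.5]), array([323.7, 181.7]), array([323.5, 262.7])]
```

The bottle is off the finger centre. The shoulder is centred at u 309 against 323 expected, and it is a little deeper and lower than predicted. I'll correct for that and close.

```bash
python3 -m handwheel '[{"tx":-0.018,"ty":-0.036,"tz":0.03,"wx":0,"wy":0,"wz":0,"claw":-1},{"tx":0,"ty":0,"tz":0,"wx":0,"wy":0,"wz":0,"claw":-1},{"tx":0,"ty":0,"tz":0,"wx":0,"wy":0,"wz":0,"claw":0.4},{"tx":0,"ty":0,"tz":0,"wx":0,"wy":0,"wz":0,"claw":0.4},{"tx":0,"ty":0,"tz":0,"wx":0,"wy":0,"wz":0,"claw":0.4}]' 15
python3 - <<'E'
from h import *
I=snap('wrist').astype(int)
r,g,b=I[...,0],I[...,1],I[...,2]
red=(r>110)&(g<50)&(b<60); red[:, :240]=0; red[:,380:]=0
ys,xs=np.nonzero(red); print(xs.min(),xs.max(),ys.min())
T=ctrl.observe();Rc=R.from_quat(T['orientation']).as_matrix();p=np.array(T['tcp_pos'])
g0=p+Rc[:,2]*HZ;print(T['finger_gap'],p)
for s in(22,32,42):
    c=g0+Rc[:,2]*s
    print(s,[proj('wrist',c+25*d).round(1) for d in(Rc[:,1],-Rc[:,1],Rc[:,0],-Rc[:,0])])
E
```

```text
clock: 4.32
tcp_pos: [434.3, 321.3, 190.6]
orientation: [0.13, 0.948, -0.039, 0.289]
wrist_force: [0.4, 0.4, -1.1]
finger_gap: 67.6
grip_force: 0.0
285 368 190
63.40416775643878 [434.32534701 321.23298639 190.55150393]
22 [array([368.3, 237.8]), array([279.1, 237.8]), array([323.8, 194.5]), array([323.6, 278.4])]
32 [array([365.9, 231.6]), array([281.2, 231.6]), array([323.7, 190.3]), array([323.5, 270.3])]
42 [array([363.8, 225.9]), array([283.2, 226. ]), array([323.5, 186.6]), array([323.4, 263. ])]
```

```bash
python3 -m handwheel '[{"tx":0,"ty":0,"tz":0,"wx":0,"wy":0,"wz":0,"claw":1},{"tx":0,"ty":0,"tz":0,"wx":0,"wy":0,"wz":0,"claw":1},{"tx":0,"ty":0,"tz":0,"wx":0,"wy":0,"wz":0,"claw":1},{"tx":0,"ty":0,"tz":0,"wx":0,"wy":0,"wz":0,"claw":1},{"tx":0,"ty":0,"tz":-0.02,"wx":0,"wy":0,"wz":0,"claw":1},{"tx":0,"ty":0,"tz":-0.03,"wx":0,"wy":0,"wz":0,"claw":1}]' 15
```

```text
clock: 5.12
tcp_pos: [427.5, 323.3, 201.0]
orientation: [0.13, 0.948, -0.039, 0.289]
wrist_force: [1.7, 0.7, -2.8]
finger_gap: 27.8
grip_force: 24.5
```

```bash
python3 -m handwheel '[{"tx":0,"ty":0,"tz":-0.1,"wx":0,"wy":0,"wz":0,"claw":1},{"tx":0,"ty":0,"tz":-0.15,"wx":0,"wy":0,"wz":0,"claw":1},{"tx":0,"ty":0,"tz":-0.15,"wx":0,"wy":0,"wz":0,"claw":1},{"tx":0,"ty":0,"tz":-0.1,"wx":0,"wy":0,"wz":0,"claw":1},{"tx":0,"ty":0,"tz":0,"wx":0,"wy":0,"wz":0,"claw":1},{"tx":0,"ty":0,"tz":0,"wx":0,"wy":0,"wz":0,"claw":1}]' 20
python3 - <<'E'
from h import *
V=toolR((0,0,-1),(.07,.9976,0))
# free spot (-40,+40) right pan
plan(np.array([511,-210,320]),V)
E
```

```text
clock: 5.88
tcp_pos: [360.4, 340.5, 303.9]
orientation: [0.13, 0.948, -0.041, 0.289]
wrist_force: [-0.3, 0.4, -1.4]
finger_gap: 27.9
grip_force: 28.6
turn total [-0.0395  0.3753 -0.1256] deg 35.79068159110863 | shift units [-0.755  -2.1544 -0.3256] | world mm [ 150.5794 -550.4967   81.4105]
```

```bash
python3 -m handwheel '[{"tx":0,"ty":0,"tz":0,"wx":-0.01,"wy":0.094,"wz":-0.031,"claw":1},{"tx":0,"ty":0,"tz":0,"wx":-0.01,"wy":0.094,"wz":-0.031,"claw":1},{"tx":0,"ty":0,"tz":0,"wx":-0.01,"wy":0.094,"wz":-0.031,"claw":1},{"tx":0,"ty":0,"tz":0,"wx":-0.01,"wy":0.094,"wz":-0.031,"claw":1},{"tx":0,"ty":0,"tz":-0.2,"wx":0,"wy":0,"wz":0,"claw":1},{"tx":0,"ty":0,"tz":-0.2,"wx":0,"wy":0,"wz":0,"claw":1},{"tx":0,"ty":0,"tz":-0.2,"wx":0,"wy":0,"wz":0,"claw":1},{"tx":0,"ty":0,"tz":0,"wx":0,"wy":0,"wz":0,"claw":1},{"tx":0,"ty":0,"tz":0,"wx":0,"wy":0,"wz":0,"claw":1}]' 20
python3 - <<'E'
from h import *
V=toolR((0,0,-1),(.07,.9976,0)); plan(np.array([585,-296,400]),V)
snap('scene','s3.png')
for r in models.trace('scene','bottle_d'): print(r['rect'],r['confidence'])
E
```

```text
clock: 7.0
tcp_pos: [360.6, 340.1, 452.4]
orientation: [0.036, 0.999, -0.0, -0.001]
wrist_force: [-0.5, -0.1, -1.8]
finger_gap: 27.9
grip_force: 27.0
turn total [-0.0003 -0.0018 -0.0013] deg 0.20296349766804633 | shift units [-1.0735 -2.4753 -0.0516] | world mm [ 224.4054 -636.0891   12.9087]
[324.0, 184.6, 20.7, 49.4] 0.89
[261.7, 153.4, 22.8, 44.0] 0.85
[274.4, 133.9, 16.5, 44.5] 0.84
[302.4, 132.9, 10.0, 37.8] 0.79
[464.6, 158.2, 36.3, 62.7] 0.65
```

```bash
python3 -m handwheel '[{"tx":-0.09,"ty":-0.15,"tz":-0.005,"wx":0,"wy":0,"wz":0,"claw":1},{"tx":-0.09,"ty":-0.21,"tz":-0.005,"wx":0,"wy":0,"wz":0,"claw":1},{"tx":-0.09,"ty":-0.21,"tz":-0.005,"wx":0,"wy":0,"wz":0,"claw":1},{"tx":-0.09,"ty":-0.21,"tz":-0.005,"wx":0,"wy":0,"wz":0,"claw":1},{"tx":-0.09,"ty":-0.21,"tz":-0.005,"wx":0,"wy":0,"wz":0,"claw":1},{"tx":-0.09,"ty":-0.21,"tz":-0.005,"wx":0,"wy":0,"wz":0,"claw":1},{"tx":-0.09,"ty":-0.21,"tz":-0.005,"wx":0,"wy":0,"wz":0,"claw":1},{"tx":-0.09,"ty":-0.21,"tz":-0.005,"wx":0,"wy":0,"wz":0,"claw":1},{"tx":-0.09,"ty":-0.15,"tz":-0.005,"wx":0,"wy":0,"wz":0,"claw":1},{"tx":0,"ty":0,"tz":0,"wx":0,"wy":0,"wz":0,"claw":1}]' 20
python3 -m handwheel '[{"tx":-0.09,"ty":-0.21,"tz":0,"wx":0,"wy":0,"wz":0,"claw":1},{"tx":-0.09,"ty":-0.21,"tz":0,"wx":0,"wy":0,"wz":0,"claw":1},{"tx":-0.08,"ty":-0.21,"tz":0,"wx":0,"wy":0,"wz":0,"claw":1},{"tx":0,"ty":-0.07,"tz":0,"wx":0,"wy":0,"wz":0,"claw":1},{"tx":0,"ty":0,"tz":0,"wx":0,"wy":0,"wz":0,"claw":1},{"tx":0,"ty":0,"tz":0,"wx":0,"wy":0,"wz":0,"claw":1},{"tx":0,"ty":0,"tz":0,"wx":0,"wy":0,"wz":0,"claw":1},{"tx":0,"ty":0,"tz":0,"wx":0,"wy":0,"wz":0,"claw":1}]' 20
python3 - <<'E'
from h import *
V=toolR((0,0,-1),(.07,.9976,0)); plan(np.array([585,-296,400]),V)
snap('wrist','w4.png')
u=np.array([.9976,-.07,0]);w=np.array([.07,.9976,0]);c=np.array([548,-253,90.])
I=cv2.imread('pics/w4.png')
for a in(-85,85):
  for b in(-90,90):
    p=proj('wrist',c+a*u+b*w+[0,0,8]);cv2.circle(I,tuple(int(x) for x in p),4,(255,0,255),1)
for a,b in((40,40),(-40,-40)):
  for z,rr in((152,14),(110,14),(100,25)):
   for t in np.arange(0,6.3,.3):
    p=proj('wrist',c+(a+rr*np.cos(t))*u+(b+rr*np.sin(t))*w+[0,0,z]);cv2.circle(I,tuple(int(x) for x in p),1,(255,255,0),-1)
cv2.imwrite('pics/w4b.png',I)
E
```

```text
clock: 8.35
tcp_pos: [531.1, -118.8, 461.7]
orientation: [0.039, 0.999, 0.001, -0.002]
wrist_force: [-0.3, 0.2, -2.3]
finger_gap: 27.6
grip_force: 27.0
clock: 9.35
tcp_pos: [583.9, -292.4, 464.1]
orientation: [0.034, 0.999, 0.002, 0.0]
wrist_force: [-0.2, -0.0, -1.7]
finger_gap: 27.7
grip_force: 26.6
turn total [0.0026 0.0004 0.0009] deg 0.2503273138579581 | shift units [-0.0054 -0.0142 -0.0046] | world mm [ 1.0917 -3.6328  1.1605]
```

View pics/w4b.png

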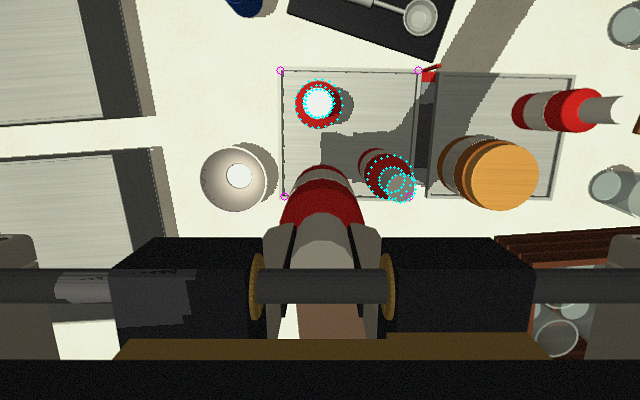

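The overlay of the right-pan model fits the picture. The pan corners match, with bottles at (318,103) and (387,175). The held bottle is above the free far-right spot, so I'll lower it.

```bash
python3 -m handwheel '[{"tx":-0.004,"ty":-0.016,"tz":0.1,"wx":0,"wy":0,"wz":0,"claw":1},{"tx":0,"ty":0,"tz":0.16,"wx":0,"wy":0,"wz":0,"claw":1},{"tx":0,"ty":0,"tz":0.16,"wx":0,"wy":0,"wz":0,"claw":1},{"tx":0,"ty":0,"tz":0.14,"wx":0,"wy":0,"wz":0,"claw":1},{"tx":0,"ty":0,"tz":0.06,"wx":0,"wy":0,"wz":0,"claw":1},{"tx":0,"ty":0,"tz":0,"wx":0,"wy":0,"wz":0,"claw":1},{"tx":0,"ty":0,"tz":0,"wx":0,"wy":0,"wz":0,"claw":1},{"tx":0,"ty":0,"tz":0,"wx":0,"wy":0,"wz":0,"claw":1}]' 20
python3 -m handwheel '[{"tx":0,"ty":0,"tz":0.012,"wx":0,"wy":0,"wz":0,"claw":1},{"tx":0,"ty":0,"tz":0.012,"wx":0,"wy":0,"wz":0,"claw":1},{"tx":0,"ty":0,"tz":0,"wx":0,"wy":0,"wz":0,"claw":1},{"tx":0,"ty":0,"tz":0,"wx":0,"wy":0,"wz":0,"claw":1}]' 20
```

```text
clock: 10.4
tcp_pos: [584.9, -297.7, 310.3]
orientation: [0.035, 0.999, 0.001, 0.001]
wrist_force: [0.7, 0.9, -1.2]
finger_gap: 27.7
grip_force: 26.6
clock: 10.9
tcp_pos: [584.4, -297.2, 302.5]
orientation: [0.035, 0.999, 0.002, -0.0]
wrist_force: [0.6, 0.1, -3.0]
finger_gap: 27.5
grip_force: 26.6
```

```bash
python3 -m handwheel '[{"tx":0,"ty":0,"tz":0.012,"wx":0,"wy":0,"wz":0,"claw":1},{"tx":0,"ty":0,"tz":0.012,"wx":0,"wy":0,"wz":0,"claw":1},{"tx":0,"ty":0,"tz":0,"wx":0,"wy":0,"wz":0,"claw":1},{"tx":0,"ty":0,"tz":0,"wx":0,"wy":0,"wz":0,"claw":1}]' 20
python3 -m handwheel '[{"tx":0,"ty":0,"tz":0.012,"wx":0,"wy":0,"wz":0,"claw":1},{"tx":0,"ty":0,"tz":0,"wx":0,"wy":0,"wz":0,"claw":1},{"tx":0,"ty":0,"tz":0,"wx":0,"wy":0,"wz":0,"claw":1}]' 20
python3 - <<'E'
from h import *
print(ctrl.observe()['tcp_pos']); snap('scene','s4.png')
I=cv2.imread('pics/s4.png');cv2.imwrite('pics/s4b.png',cv2.resize(I[100:260,210:370],None,fx=3.5,fy=3.5,interpolation=cv2.INTER_CUBIC))
E
```

```text
clock: 11.4
tcp_pos: [584.4, -297.2, 296.5]
orientation: [0.035, 0.999, 0.002, -0.0]
wrist_force: [0.3, -1.1, -0.3]
finger_gap: 27.8
grip_force: 26.6
clock: 11.78
tcp_pos: [584.4, -297.2, 293.5]
orientation: [0.035, 0.999, 0.002, -0.0]
wrist_force: [-0.1, -1.1, -2.1]
finger_gap: 27.5
grip_force: 26.6
[ 584.40887622 -297.22624377  293.54822663]
```

View pics/s4b.png

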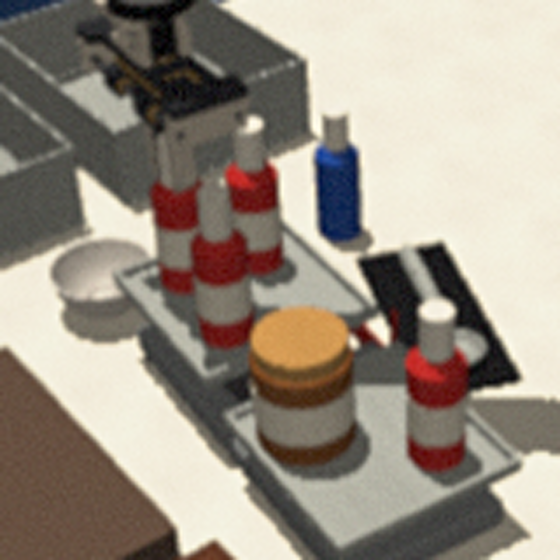

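The bottle is upright just above the pan floor, well clear of its neighbours. I'll lower it the last few millimetres.

```bash
for k in 1; do python3 -m handwheel '[{"tx":0,"ty":0,"tz":0.012,"wx":0,"wy":0,"wz":0,"claw":1},{"tx":0,"ty":0,"tz":0,"wx":0,"wy":0,"wz":0,"claw":1},{"tx":0,"ty":0,"tz":0,"wx":0,"wy":0,"wz":0,"claw":1}]' 20; done
python3 -m handwheel '[{"tx":0,"ty":0,"tz":0.008,"wx":0,"wy":0,"wz":0,"claw":1},{"tx":0,"ty":0,"tz":0,"wx":0,"wy":0,"wz":0,"claw":1},{"tx":0,"ty":0,"tz":0,"wx":0,"wy":0,"wz":0,"claw":1}]' 20
python3 -m handwheel '[{"tx":0,"ty":0,"tz":0.008,"wx":0,"wy":0,"wz":0,"claw":1},{"tx":0,"ty":0,"tz":0,"wx":0,"wy":0,"wz":0,"claw":1},{"tx":0,"ty":0,"tz":0,"wx":0,"wy":0,"wz":0,"claw":1}]' 20
```

```text
clock: 12.2
tcp_pos: [584.4, -297.2, 290.5]
orientation: [0.035, 0.999, 0.002, -0.0]
wrist_force: [-0.0, 0.2, -1.2]
finger_gap: 27.2
grip_force: 26.6
clock: 12.58
tcp_pos: [584.4, -297.2, 288.6]
orientation: [0.035, 0.999, 0.002, -0.0]
wrist_force: [-0.0, 0.1, -1.3]
finger_gap: 28.1
grip_force: 26.6
clock: 12.95
tcp_pos: [584.4, -297.2, 286.5]
orientation: [0.035, 0.999, 0.002, -0.0]
wrist_force: [-0.2, 0.1, -1.5]
finger_gap: 27.6
grip_force: 26.6
```

```bash

python3 -m handwheel '[{"tx":0,"ty":0,"tz":0.008,"wx":0,"wy":0,"wz":0,"claw":1},{"tx":0,"ty":0,"tz":0,"wx":0,"wy":0,"wz":0,"claw":1},{"tx":0,"ty":0,"tz":0,"wx":0,"wy":0,"wz":0,"claw":1}]' 20
python3 -m handwheel '[{"tx":0,"ty":0,"tz":0.008,"wx":0,"wy":0,"wz":0,"claw":1},{"tx":0,"ty":0,"tz":0,"wx":0,"wy":0,"wz":0,"claw":1},{"tx":0,"ty":0,"tz":0,"wx":0,"wy":0,"wz":0,"claw":1}]' 20
python3 -m handwheel '[{"tx":0,"ty":0,"tz":0.008,"wx":0,"wy":0,"wz":0,"claw":1},{"tx":0,"ty":0,"tz":0,"wx":0,"wy":0,"wz":0,"claw":1},{"tx":0,"ty":0,"tz":0,"wx":0,"wy":0,"wz":0,"claw":1}]' 20
```

```text
clock: 13.32
tcp_pos: [584.4, -297.1, 284.5]
orientation: [0.035, 0.999, 0.002, -0.0]
wrist_force: [0.2, -0.1, -1.3]
finger_gap: 27.6
grip_force: 26.6
clock: 13.7
tcp_pos: [584.6, -297.3, 283.0]
orientation: [0.035, 0.999, 0.002, 0.0]
wrist_force: [-0.3, -0.4, 1.3]
finger_gap: 27.7
grip_force: 26.7
clock: 14.08
tcp_pos: [584.5, -297.3, 280.7]
orientation: [0.035, 0.999, 0.002, 0.0]
wrist_force: [0.5, -0.8, 1.0]
finger_gap: 27.9
grip_force: 26.7
```

```bash

python3 -m handwheel '[{"tx":0,"ty":0,"tz":-0.004,"wx":0,"wy":0,"wz":0,"claw":1},{"tx":0,"ty":0,"tz":0,"wx":0,"wy":0,"wz":0,"claw":0.3},{"tx":0,"ty":0,"tz":0,"wx":0,"wy":0,"wz":0,"claw":0.0},{"tx":0,"ty":0,"tz":0,"wx":0,"wy":0,"wz":0,"claw":-0.05},{"tx":0,"ty":0,"tz":-0.04,"wx":0,"wy":0,"wz":0,"claw":-0.05},{"tx":0,"ty":0,"tz":-0.1,"wx":0,"wy":0,"wz":0,"claw":-0.05},{"tx":0,"ty":0,"tz":-0.15,"wx":0,"wy":0,"wz":0,"claw":-0.05},{"tx":0,"ty":0,"tz":0,"wx":0,"wy":0,"wz":0,"claw":-0.05},{"tx":0,"ty":0,"tz":0,"wx":0,"wy":0,"wz":0,"claw":-0.05}]' 20
python3 - <<'E'
from h import *
V=toolR((0,0,-1),(.07,.9976,0)); plan(np.array([532,12,290]),V)
E
```

```text
clock: 15.2
tcp_pos: [584.1, -297.2, 353.8]
orientation: [0.035, 0.999, 0.002, -0.0]
wrist_force: [-1.6, 0.1, -1.5]
finger_gap: 49.1
grip_force: 0.0
turn total [ 0.0026 -0.0005 -0.0004] deg 0.23917507974426994 | shift units [ 0.2946  1.2194 -0.0059] | world mm [-52.1229 309.2455   1.4742]
```

```bash

python3 -m handwheel '[{"tx":0.04,"ty":0.15,"tz":0,"wx":0,"wy":0,"wz":0,"claw":-0.4},{"tx":0.05,"ty":0.21,"tz":0,"wx":0,"wy":0,"wz":0,"claw":-0.4},{"tx":0.05,"ty":0.21,"tz":0,"wx":0,"wy":0,"wz":0,"claw":-0.4},{"tx":0.05,"ty":0.21,"tz":0,"wx":0,"wy":0,"wz":0,"claw":-0.4},{"tx":0.05,"ty":0.21,"tz":0,"wx":0,"wy":0,"wz":0,"claw":-0.4},{"tx":0.05,"ty":0.21,"tz":0,"wx":0,"wy":0,"wz":0,"claw":-0.4},{"tx":0,"ty":0.02,"tz":0,"wx":0,"wy":0,"wz":0,"claw":-0.4},{"tx":0,"ty":0,"tz":0,"wx":0,"wy":0,"wz":0,"claw":-0.4},{"tx":0,"ty":0,"tz":0,"wx":0,"wy":0,"wz":0,"claw":-0.4},{"tx":0,"ty":0,"tz":0,"wx":0,"wy":0,"wz":0,"claw":-0.4}]' 20
python3 - <<'E'
from h import *
V=toolR((0,0,-1),(.07,.9976,0)); plan(np.array([532,12,290]),V)
snap('wrist','w5.png')
I=cv2.imread('pics/w5.png')
c=np.array([532,12,70.])
for z,rr in((152,14),(110,14),(100,25)):
   for t in np.arange(0,6.3,.3):
    p=proj('wrist',c+[rr*np.cos(t),rr*np.sin(t),z]);cv2.circle(I,tuple(int(x) for x in p),1,(255,255,0),-1)
cv2.imwrite('pics/w5b.png',I)
E
```

```text
clock: 16.45
tcp_pos: [533.7, 10.2, 355.0]
orientation: [0.037, 0.999, 0.001, -0.0]
wrist_force: [-0.3, 0.1, 0.1]
finger_gap: 65.0
grip_force: 0.0
turn total [ 0.0018 -0.0003 -0.0023] deg 0.2683597304991403 | shift units [ 0.0072  0.0066 -0.0012] | world mm [-1.6708  1.771   0.2929]
```

View pics/w5b.png

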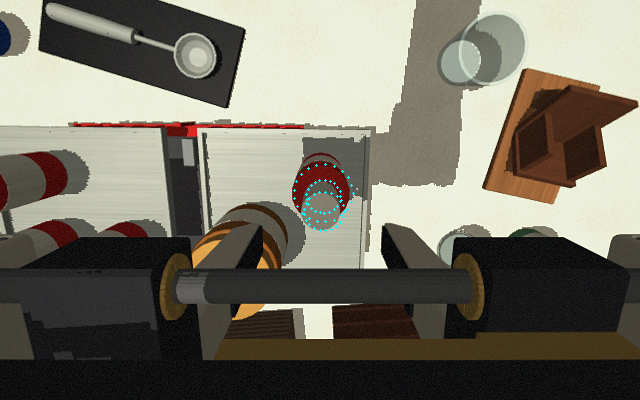

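The left-pan bottle's cap is at about (321,208), 3–4 px up and left of my overlay. I'll shift about 3 mm and descend.

```bash

python3 -m handwheel '[{"tx":0.019,"ty":-0.006,"tz":0.1,"wx":0,"wy":0,"wz":0,"claw":-0.4},{"tx":0,"ty":0,"tz":0.12,"wx":0,"wy":0,"wz":0,"claw":-0.4},{"tx":0,"ty":0,"tz":0.08,"wx":0,"wy":0,"wz":0,"claw":-0.4},{"tx":0,"ty":0,"tz":0.045,"wx":0,"wy":0,"wz":0,"claw":-0.4},{"tx":0,"ty":0,"tz":0,"wx":0,"wy":0,"wz":0,"claw":-0.2},{"tx":0,"ty":0,"tz":0,"wx":0,"wy":0,"wz":0,"claw":0.1},{"tx":0,"ty":0,"tz":0,"wx":0,"wy":0,"wz":0,"claw":0.3}]' 15
python3 - <<'E'
from h import *
snap('wrist','w6.png'); I=cv2.imread('pics/w6.png').astype(int)
b,g,r=I[...,0],I[...,1],I[...,2]
red=((r>80)&(g<r*.4)&(b<r*.45)); red[:, :240]=0; red[:,400:]=0;red[:150]=0
ys,xs=np.nonzero(red); print(xs.min(),xs.max(),ys.min(),np.percentile(xs,[1,99]))
for v in range(170,240,8):
    a=np.nonzero(red[v])[0]; print(v,a[[0,-1]] if len(a) else '')
T=ctrl.observe();Rc=R.from_quat(T['orientation']).as_matrix();p=np.array(T['tcp_pos'])
g0=p+Rc[:,2]*HZ;print(T['finger_gap'],p)
for s in(22,32,42):
    c=g0+Rc[:,2]*s
    print(s,[proj('wrist',c+25*d).round(1) for d in(Rc[:,1],-Rc[:,1],Rc[:,0],-Rc[:,0])])
E
```

```text
clock: 17.38
tcp_pos: [529.2, 11.0, 269.8]
orientation: [0.035, 0.999, 0.002, 0.001]
wrist_force: [0.5, -0.3, -0.4]
finger_gap: 40.7
grip_force: 0.0
280 358 169 [284. 357.]
170 [309 328]
178 
186 [308 328]
194 [298 326]
202 [288 348]
210 [287 351]
218 [282 356]
226 [285 358]
234 [285 358]
36.49908799221021 [529.12404912  11.0734241  269.7002089 ]
22 [array([368.2, 238.5]), array([278.7, 238.4]), array([323.5, 195. ]), array([323.4, 279.1])]
32 [array([365.8, 232.2]), array([280.9, 232.2]), array([323.4, 190.8]), array([323.3, 271. ])]
42 [array([363.6, 226.5]), array([282.8, 226.5]), array([323.3, 187. ]), array([323.2, 263.7])]
```

```bash

python3 -m handwheel '[{"tx":0,"ty":-0.004,"tz":0.008,"wx":0,"wy":0,"wz":0,"claw":0.4},{"tx":0,"ty":0,"tz":0,"wx":0,"wy":0,"wz":0,"claw":1},{"tx":0,"ty":0,"tz":0,"wx":0,"wy":0,"wz":0,"claw":1},{"tx":0,"ty":0,"tz":0,"wx":0,"wy":0,"wz":0,"claw":1},{"tx":0,"ty":0,"tz":-0.02,"wx":0,"wy":0,"wz":0,"claw":1},{"tx":0,"ty":0,"tz":-0.05,"wx":0,"wy":0,"wz":0,"claw":1},{"tx":0,"ty":0,"tz":-0.15,"wx":0,"wy":0,"wz":0,"claw":1},{"tx":0,"ty":0,"tz":-0.1,"wx":0,"wy":0,"wz":0,"claw":1},{"tx":0,"ty":0,"tz":0,"wx":0,"wy":0,"wz":0,"claw":1},{"tx":0,"ty":0,"tz":0,"wx":0,"wy":0,"wz":0,"claw":1}]' 20
python3 - <<'E'
from h import *
V=toolR((0,0,-1),(.07,.9976,0)); plan(np.array([510,-212,ctrl.observe()['tcp_pos'][2]-HZ]),V)
E
```

```text
clock: 18.68
tcp_pos: [528.0, 10.0, 346.2]
orientation: [0.035, 0.999, 0.002, -0.001]
wrist_force: [-0.1, 0.1, -1.9]
finger_gap: 27.5
grip_force: 20.0
turn total [ 0.0024 -0.0013 -0.0003] deg 0.24349507768014614 | shift units [ 0.0099 -0.8909  0.    ] | world mm [ -18.0473 -222.0155    0.    ]
```

```bash

python3 -m handwheel '[{"tx":0.07,"ty":-0.03,"tz":-0.05,"wx":0,"wy":0,"wz":0,"claw":1},{"tx":0,"ty":-0.15,"tz":0,"wx":0,"wy":0,"wz":0,"claw":1},{"tx":0,"ty":-0.2,"tz":0,"wx":0,"wy":0,"wz":0,"claw":1},{"tx":0,"ty":-0.2,"tz":0,"wx":0,"wy":0,"wz":0,"claw":1},{"tx":0,"ty":-0.2,"tz":0,"wx":0,"wy":0,"wz":0,"claw":1},{"tx":-0.06,"ty":-0.1,"tz":0.05,"wx":0,"wy":0,"wz":0,"claw":1},{"tx":0,"ty":0,"tz":0.05,"wx":0,"wy":0,"wz":0,"claw":1},{"tx":0,"ty":0,"tz":0,"wx":0,"wy":0,"wz":0,"claw":1},{"tx":0,"ty":0,"tz":0,"wx":0,"wy":0,"wz":0,"claw":1}]' 20
python3 - <<'E'
from h import *
V=toolR((0,0,-1),(.07,.9976,0)); plan(np.array([510,-210,290-HZ]),V)
snap('wrist','w7.png'); I=cv2.imread('pics/w7.png')
u=np.array([.9976,-.07,0]);w=np.array([.07,.9976,0]);c=np.array([548,-253,86.])
for a,b in((40,40),(-40,-40),(-40,40)):
   for t in np.arange(0,6.3,.3):
    p=proj('wrist',c+(a+25*np.cos(t))*u+(b+25*np.sin(t))*w+[0,0,0 if a*b<0 else 100])
    cv2.circle(I,tuple(int(x) for x in p),1,(255,255,0),-1)
cv2.imwrite('pics/w7b.png',I)
E
```

```text
clock: 19.8
tcp_pos: [510.8, -207.9, 333.4]
orientation: [0.034, 0.999, 0.002, -0.0]
wrist_force: [0.1, 0.6, -1.8]
finger_gap: 27.9
grip_force: 20.0
turn total [ 0.003  -0.0006  0.0011] deg 0.29206505690555556 | shift units [ 0.0025 -0.0086  0.1737] | world mm [ -0.7688  -2.1081 -43.4257]
```

View pics/w7b.png

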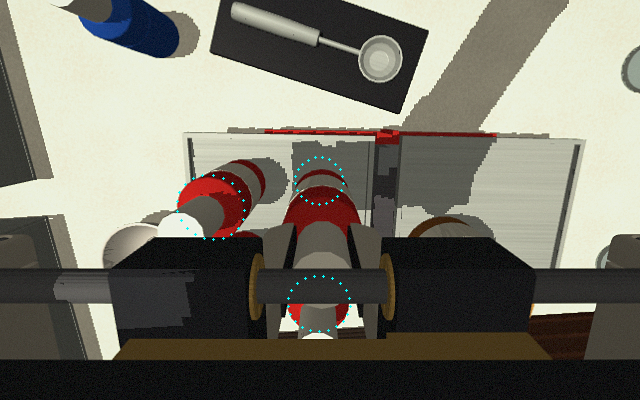

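The target spot at (320,180) is free under the held bottle, so I'll lower it.

```bash

python3 -m handwheel '[{"tx":0,"ty":-0.008,"tz":0.08,"wx":0,"wy":0,"wz":0,"claw":1},{"tx":0,"ty":0,"tz":0.06,"wx":0,"wy":0,"wz":0,"claw":1},{"tx":0,"ty":0,"tz":0.03,"wx":0,"wy":0,"wz":0,"claw":1},{"tx":0,"ty":0,"tz":0,"wx":0,"wy":0,"wz":0,"claw":1},{"tx":0,"ty":0,"tz":0.008,"wx":0,"wy":0,"wz":0,"claw":1},{"tx":0,"ty":0,"tz":0,"wx":0,"wy":0,"wz":0,"claw":1},{"tx":0,"ty":0,"tz":0,"wx":0,"wy":0,"wz":0,"claw":1}]' 20
python3 -m handwheel '[{"tx":0,"ty":0,"tz":0.008,"wx":0,"wy":0,"wz":0,"claw":1},{"tx":0,"ty":0,"tz":0,"wx":0,"wy":0,"wz":0,"claw":1},{"tx":0,"ty":0,"tz":0.008,"wx":0,"wy":0,"wz":0,"claw":1},{"tx":0,"ty":0,"tz":0,"wx":0,"wy":0,"wz":0,"claw":1},{"tx":0,"ty":0,"tz":0,"wx":0,"wy":0,"wz":0,"claw":1}]' 20
python3 -m handwheel '[{"tx":0,"ty":0,"tz":0.008,"wx":0,"wy":0,"wz":0,"claw":1},{"tx":0,"ty":0,"tz":0,"wx":0,"wy":0,"wz":0,"claw":1},{"tx":0,"ty":0,"tz":0,"wx":0,"wy":0,"wz":0,"claw":1},{"tx":0,"ty":0,"tz":0,"wx":0,"wy":0,"wz":0,"claw":1}]' 20
python3 -m handwheel '[{"tx":0,"ty":0,"tz":0.008,"wx":0,"wy":0,"wz":0,"claw":1},{"tx":0,"ty":0,"tz":0,"wx":0,"wy":0,"wz":0,"claw":1},{"tx":0,"ty":0,"tz":0,"wx":0,"wy":0,"wz":0,"claw":1},{"tx":0,"ty":0,"tz":0,"wx":0,"wy":0,"wz":0,"claw":1}]' 20
```

```text
clock: 20.72
tcp_pos: [510.6, -211.4, 289.4]
orientation: [0.035, 0.999, 0.002, 0.0]
wrist_force: [-0.4, -1.1, -1.1]
finger_gap: 27.8
grip_force: 20.0
clock: 21.35
tcp_pos: [510.5, -211.3, 285.1]
orientation: [0.035, 0.999, 0.002, -0.0]
wrist_force: [0.5, 0.4, -1.4]
finger_gap: 27.8
grip_force: 20.0
clock: 21.85
tcp_pos: [510.5, -211.2, 283.2]
orientation: [0.035, 0.999, 0.002, -0.0]
wrist_force: [0.1, 0.8, -0.7]
finger_gap: 27.9
grip_force: 20.0
clock: 22.35
tcp_pos: [510.5, -211.2, 281.1]
orientation: [0.035, 0.999, 0.002, -0.0]
wrist_force: [-0.4, -0.1, -0.7]
finger_gap: 27.9
grip_force: 20.0
```

```bash

python3 -m handwheel '[{"tx":0,"ty":0,"tz":0.008,"wx":0,"wy":0,"wz":0,"claw":1},{"tx":0,"ty":0,"tz":0,"wx":0,"wy":0,"wz":0,"claw":1},{"tx":0,"ty":0,"tz":0,"wx":0,"wy":0,"wz":0,"claw":1},{"tx":0,"ty":0,"tz":0.008,"wx":0,"wy":0,"wz":0,"claw":1},{"tx":0,"ty":0,"tz":0,"wx":0,"wy":0,"wz":0,"claw":1},{"tx":0,"ty":0,"tz":0,"wx":0,"wy":0,"wz":0,"claw":1},{"tx":0,"ty":0,"tz":0,"wx":0,"wy":0,"wz":0,"claw":1}]' 20
python3 - <<'E'
from h import *
f=[]
for i in range(4): viewer.snapshot('scene'); f.append(ctrl.observe()['wrist_force'])
print(np.mean(f,0))
E
python3 -m handwheel '[{"tx":0,"ty":0,"tz":0.008,"wx":0,"wy":0,"wz":0,"claw":1},{"tx":0,"ty":0,"tz":0,"wx":0,"wy":0,"wz":0,"claw":1},{"tx":0,"ty":0,"tz":0,"wx":0,"wy":0,"wz":0,"claw":1},{"tx":0,"ty":0,"tz":0,"wx":0,"wy":0,"wz":0,"claw":1},{"tx":0,"ty":0,"tz":0,"wx":0,"wy":0,"wz":0,"claw":1}]' 20
python3 - <<'E'
from h import *
f=[]
for i in range(4): viewer.snapshot('scene'); f.append(ctrl.observe()['wrist_force'])
print(np.mean(f,0))
E
```

```text
clock: 23.22
tcp_pos: [510.6, -211.2, 277.2]
orientation: [0.035, 0.999, 0.002, -0.0]
wrist_force: [0.1, 0.9, -1.5]
finger_gap: 27.9
grip_force: 20.0
[0.06741025 0.35057734 0.27826083]
clock: 24.05
tcp_pos: [510.6, -211.2, 275.2]
orientation: [0.035, 0.999, 0.002, -0.0]
wrist_force: [-0.6, 0.7, 0.5]
finger_gap: 27.5
grip_force: 20.0
[-0.07806438  0.12202336  0.67843757]
```

The mean vertical force is now about zero or slightly positive, so the pan carries the bottle. I'll release and retreat.

```bash

python3 -m handwheel '[{"tx":0,"ty":0,"tz":0,"wx":0,"wy":0,"wz":0,"claw":0.3},{"tx":0,"ty":0,"tz":0,"wx":0,"wy":0,"wz":0,"claw":0.0},{"tx":0,"ty":0,"tz":0,"wx":0,"wy":0,"wz":0,"claw":-0.05},{"tx":0,"ty":0,"tz":-0.04,"wx":0,"wy":0,"wz":0,"claw":-0.05},{"tx":0,"ty":0,"tz":-0.1,"wx":0,"wy":0,"wz":0,"claw":-0.05},{"tx":0,"ty":0,"tz":-0.2,"wx":0,"wy":0,"wz":0,"claw":-0.05},{"tx":0.1,"ty":0.1,"tz":-0.15,"wx":0,"wy":0,"wz":0,"claw":-0.05},{"tx":0.15,"ty":0.15,"tz":0,"wx":0,"wy":0,"wz":0,"claw":-0.05},{"tx":0,"ty":0,"tz":0,"wx":0,"wy":0,"wz":0,"claw":-0.05},{"tx":0,"ty":0,"tz":0,"wx":0,"wy":0,"wz":0,"claw":-0.05}]' 20
python3 -m handwheel '[{"tx":0,"ty":0,"tz":0,"wx":0,"wy":0,"wz":0,"claw":-0.05},{"tx":0,"ty":0,"tz":0,"wx":0,"wy":0,"wz":0,"claw":-0.05},{"tx":0,"ty":0,"tz":0,"wx":0,"wy":0,"wz":0,"claw":-0.05},{"tx":0,"ty":0,"tz":0,"wx":0,"wy":0,"wz":0,"claw":-0.05},{"tx":0,"ty":0,"tz":0,"wx":0,"wy":0,"wz":0,"claw":-0.05},{"tx":0,"ty":0,"tz":0,"wx":0,"wy":0,"wz":0,"claw":-0.05},{"tx":0,"ty":0,"tz":0,"wx":0,"wy":0,"wz":0,"claw":-0.05},{"tx":0,"ty":0,"tz":0,"wx":0,"wy":0,"wz":0,"claw":-0.05}]' 20
python3 - <<'E'
from h import *
snap('scene','s5.png')
I=cv2.imread('pics/s5.png')[110:260,210:370]
u=np.array([.9976,-.07,0]);w=np.array([.07,.9976,0])
I=cv2.resize(I,None,fx=3.8,fy=3.8,interpolation=cv2.INTER_CUBIC)
# rim outlines, level pans
for s in(110,-110):
  for z,col in((88,(255,0,255)),):
    c=np.array([556,-143,z])+s*w
    q=[(proj('scene',c+a*u+b*w)-[210,110])*3.8 for a,b in((-85,-90),(-85,90),(85,90),(85,-90))]
    cv2.polylines(I,[np.int32(q)],True,col,1)
cv2.imwrite('pics/s5b.png',I)
E
```

```text
clock: 25.5
tcp_pos: [452.9, -145.4, 398.6]
orientation: [0.035, 0.999, 0.001, 0.001]
wrist_force: [0.3, 0.7, -0.2]
finger_gap: 48.9
grip_force: 0.0
clock: 26.5
tcp_pos: [452.6, -144.9, 397.9]
orientation: [0.035, 0.999, 0.002, -0.0]
wrist_force: [0.1, 0.4, -0.6]
finger_gap: 48.7
grip_force: 0.0
```

View pics/s5b.png

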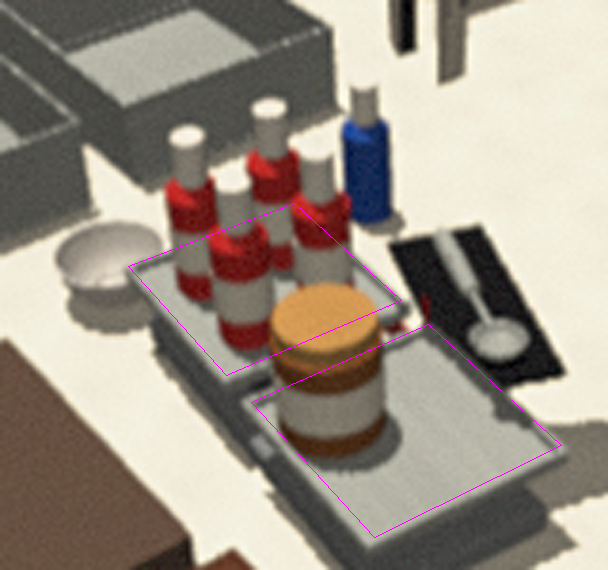

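All four red bottles stand upright in the right pan with the jar alone in the left. Both rims line up with the level outline to within about 1 mm, so I'm handing in.

```bash
python3 -c "
from station import ctrl
print(ctrl.finish_job())"
```

```text
the job is handed in; nothing more can be done
None
```

I handed the job in at about 26.5 s of the 69 s: all four red bottles stand upright in the right pan, the jar stands alone in the left, and the pans looked level to about 1 mm in the last picture; no verdict was returned.

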